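Change over the sample trays

ROBOT

A 7-joint arm with a two-finger parallel gripper is mounted at the origin on a cart in front of the work surface, level with it; the furniture and walls round the work are solid. World frame = base frame: x ahead of the robot, y to its left, z up, the work surface at z = 0. Lengths are in m, angles in rad, forces in N, time in s.
With the tool pointing down it reaches from about 0.35 to 0.775 m from the base axis. Payload 3.1 kg.
Tool frame: the origin (TCP) lies at the very end of the fingers, on their centre line; the grasp point (between the pads) lies r.grip_depth behind it (r.grip_depth is the distance from the TCP to the grasp point, in m); z points along the fingers, y is the line along which they close (so a half turn about z gives the same grasp; the last joint's range is limited). The gripper opens to 85 mm and grips with 20 to 120 N. Pads are 22 mm wide; open, the fingers measure 114 mm over their backs; the gripper's body (76 mm by 85 mm) begins 54 mm behind the grasp point. The pads swing forward as they close: fully open they stand 13 mm farther back than shut.
Start: joints at [-0.042, 0.311, 0.014, 1.512, -0.004, 1.319, -0.027], TCP at [0.55, 0, 0.231] pointing down, gripper open.
Joint ranges: [-2.7, 2.7], [-0.3, 1.91], [-1.27, 1.3], [0.12, 2.57], [-1.44, 4.58], [0.2, 2.03], [-3.05, 3.05]. Speed limits (rad/s): [2.79, 2.79, 3.14, 3.14, 3.14, 3.14, 3.14].

INTERFACE

Orientations are given as a unit quaternion [w, x, y, z].
In Python, from workcell import r gives the robot as it stands.
- The arm moves only by the shell command python3 -m creep 'ROWS' [FORCE]. ROWS is JSON, a list of rows, each a list of 3 entries, a list of its own where there are three numbers: the shift along the world's x, y, z normalised to -1 to 1, where 1 is 0.2 m, then the turn, a rotation vector about the world's x, y, z normalised to -1 to 1, where 1 is 2 rad, then the closure, from 0 (fully open) to 1 (shut). A call has 1 to 10 rows; each row is the pose to reach, as a shift and turn from the pose commanded when the call began; what a row does not reach only later rows make up. A row lasts 1/12 s, in which the tool goes at most 41.7 mm and 7.16 degrees, less where a joint would pass 70% of its speed; a pose out of reach is approached as far as the arm can. A call with a number of a shift or a turn outside -1 to 1 is refused whole. A call with a gripper value outside its range is refused whole. The fingers move at their own pace and stop on an object; FORCE is the grip in N (left out, the last holds). Time passes only in rows, so rows that repeat a pose let the fingers close. It gives the time, the measured TCP pose, the force, the opening and the grip force at its end, in the units of the state.
- r.get_state(): the state, without advancing time (a new reading comes with each control period).
- r.grab_frame(name): name is "scene" or "side" or "wrist"; returns a dict with "image" (384x512x3 uint8, red, green, blue), "z_map" (384x512 float32, m along the optical axis (not along the pixel's ray), 0 where there is no reading), "fx", "fy", "cx", "cy" (pixels), "camera_from_world" (4x4, takes a point from world to camera coordinates). Camera axes: x right, y up, looking along -z (the intrinsics and any distortion apply to the point x, -y, -z); pixel columns grow to the right and rows downward; lengths in m; the calibration is good to about 2 mm. A picture is of the moment at which its call begins.
- r.close_job(): hands the job in; it is judged then, once.
The state is a dict: "time": time; "qpos": joint angles; "qvel": joint speeds; "joint_torque": joint torques, N m; "position": TCP position; "eef_rot": TCP orientation; "force": force on the tool from outside, world axes, zero at the start; "wrist_torque": the same for the moment, N m; "opening": finger opening in m; "finger_force": force on a finger pad.
Only numpy, scipy, OpenCV 4.12 (cv2) and the standard library are available. Lean on these libraries where they do the work, as an engineer would, in place of code of your own. Each camera call takes 0.05 s, during which the arm holds its last target. There are 200 camera calls.

TASK

The upright bolt has been measured and the ring-shaped bushing is next: with a closed fingertip, push the bolt's drawn-out tray fully home in its bay; only then hook a fingertip behind the lip of the bushing's tray and draw that tray fully out to its stop. Leave the hexagon nut's tray shut, move the trays gently so that every sample stays upright in its pocket, and neither grasp anything nor touch the samples or disturb the things standing around.

Things in the scene. Friction and masses are not known exactly. Their poses are not given: they have to be found in the camera images.
- base: Dark steel base plate, 108 x 200 x 8 mm, fixed to the desk, with three identical aluminium bays side by side, 62 mm apart, rails 26 mm above the desk. Which tray is in which bay changes. Origin: underside near the middle, 62 mm behind the bays' front edge, 40 mm before their back. x points to the back of the bays, y along the row, z up. Trays slide out along -x.
- bolt_lip (a point): Finger lip of the tray that carries the upright bolt (stands drawn out at the start). Point: middle of the lip's top edge; x points the way the tray goes home, z up. Lip: upright plate 48 mm wide, 4 mm thick, its top 37 mm above the desk, with a 5 mm rolled rim; the tray's floor behind it is 15 mm above the desk. Behind the lip: an empty finger gap 47 mm long, 48 mm wide. In front: nothing.
- bushing_lip (a point): Finger lip of the tray that carries the bushing (home at the start). Point: middle of the lip's top edge; x points the way the tray goes home, z up. Lip: upright plate 48 mm wide, 4 mm thick, its top 37 mm above the desk, with a 5 mm rolled rim; the tray's floor behind it is 15 mm above the desk. Behind the lip: an empty finger gap 47 mm long, 48 mm wide. In front: nothing.
- nut_lip (a point): Finger lip of the tray that carries the hexagon nut (home at the start, to be left alone). Point: middle of the lip's top edge; x points the way the tray goes home, z up. Lip: upright plate 48 mm wide, 4 mm thick, its top 37 mm above the desk, with a 5 mm rolled rim; the tray's floor behind it is 15 mm above the desk. Behind the lip: an empty finger gap 47 mm long, 48 mm wide. In front: nothing.
- bolt_tray (a joint): Travel of the tray that carries the upright bolt, in m: 0 = fully home against the back of its bay, 0.060 = fully drawn out against its stop; 0.047 to 0.058 at the start. It slides level, stiffly (about 2 N of friction), stays where it is left and cannot be lifted out.
- bushing_tray (a joint): Travel of the tray that carries the bushing, in m: 0 = fully home against the back of its bay, 0.060 = fully drawn out against its stop; 0 to 0.002 at the start. It slides level, stiffly (about 2 N of friction), stays where it is left and cannot be lifted out.
- nut_tray (a joint): Travel of the tray that carries the hexagon nut, in m: 0 = fully home against the back of its bay, 0.060 = fully drawn out against its stop; 0 to 0.002 at the start. It slides level, stiffly (about 2 N of friction), stays where it is left and cannot be lifted out.
- bolt: Pale steel bolt, 46 mm long, head 15 mm across, standing loose on its head in its tray's pocket. Origin: centre of its foot; z up. It topples if its tray is jerked.
- bushing: Low, wide, pale brown ring, 28 mm across and 10 mm high, lying loose in its tray's pocket. Origin: centre of its underside; z up.
- nut: Pale hexagon nut, 21 x 18 x 12 mm, lying loose in its tray's pocket. Origin: centre of its underside; z up.
- bolt_pocket (a point): Centre of the floor of the bolt tray's pocket (inside 45 mm along x by 42 mm, walls 6 mm high), 74.5 mm behind the lip point.
- bushing_pocket (a point): Centre of the floor of the bushing tray's pocket, same size, 74.5 mm behind the lip point.
- nut_pocket (a point): Centre of the floor of the nut tray's pocket, same size, 74.5 mm behind the lip point.
- block: Bystander: loose pale block 19 x 20 x 44 mm standing left of the bays. Origin: centre of its underside.
- sleeve: Bystander: loose dark tube standing on end, 22 mm across, 18 mm high, left of the bays. Origin: centre of its underside.

How it is judged:
By the outcome, as a careful person would: the job done as asked, in the order asked, and still so for the second after the job is handed in, with the robot touching nothing.
It also fails if it takes over 45 s, if anything falls off the work surface, if the arm or the gripper's body presses on something with over 40 N, if the wrist force passes 120 N, or if a joint passes its speed limit or range.

## Working session

There is one attempt and no reset: what is moved stays moved. The work goes in short steps, Python scripts to look and compute and a shell command to move; the robot and the scene stay as the last step left them, time stands still between calls to the robot, and variables do not carry over. Pictures are saved under pics/ and viewed, at most 10 in all, crops included, and the job is handed in when it is done.

```bash
mkdir -p pics; cat > h.py <<'E'
from workcell import r
import numpy as np, cv2
def grab(n):
    f=r.grab_frame(n); np.savez(f'pics/{n}.npz',**f); return f
def pts(f):
    z=f['z_map']; v,u=np.mgrid[:z.shape[0],:z.shape[1]]
    c=np.stack([(u-f['cx'])/f['fx']*z,-(v-f['cy'])/f['fy']*z,-z,np.ones_like(z)],-1)
    w=c@np.linalg.inv(f['camera_from_world']).T
    w=w[...,:3]; w[z==0]=np.nan; return w
E
python3 - <<'E'
from h import *
ims=[]
for n in("scene","side","wrist"):
    f=grab(n); cv2.imwrite(f'pics/{n}0.png',f['image'][...,::-1])
    print(n,np.linalg.inv(f['camera_from_world'])[:3,3],f.keys())
s=r.get_state();print(s['time'],s['position'],s['eef_rot'],s['opening'],r.grip_depth)
E
```

```text
scene [0.05274669 0.16355519 0.69654569] dict_keys(['image', 'z_map', 'fx', 'fy', 'cx', 'cy', 'camera_from_world'])
side [ 0.3002926  -0.14221302  0.62691424] dict_keys(['image', 'z_map', 'fx', 'fy', 'cx', 'cy', 'camera_from_world'])
wrist [0.54857788 0.07983313 0.37332651] dict_keys(['image', 'z_map', 'fx', 'fy', 'cx', 'cy', 'camera_from_world'])
0.15 [ 5.49460359e-01 -1.23386555e-06  2.30489070e-01] [-5.94499060e-04  7.07099225e-01  7.07113793e-01 -6.45329452e-04] 0.08587749409125808 0.0187
```

View pics/scene0.png

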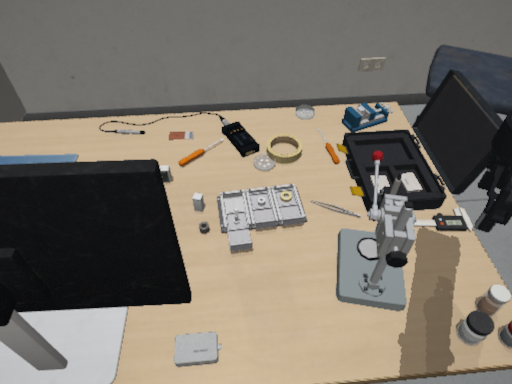

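View pics/wrist0.png

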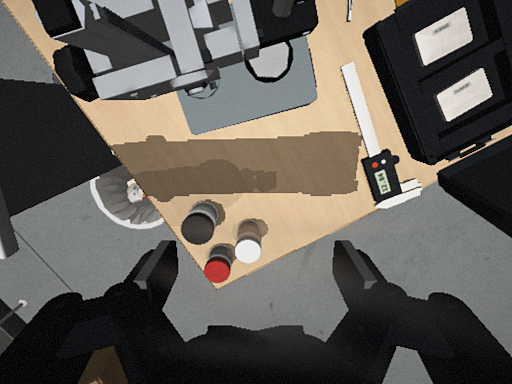

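The scene picture shows the three bays around pixel (262,208). The bolt tray is the leftmost and is drawn out toward (240,240), the nut is in the middle at (262,201), and the bushing is on the right at (287,196). The block is at (199,201) and the sleeve at (204,227). The wrist view doesn't cover the trays.

```bash
python3 - <<'E'
from h import *
f=dict(np.load('pics/scene.npz')); w=pts(f)
a=f['image'][170:270,180:320,::-1]; a=cv2.resize(a,None,fx=5.5,fy=5.5,interpolation=cv2.INTER_CUBIC)
cv2.imwrite('pics/crop1.png',a)
for u,v in[(240,240),(262,201),(287,196),(199,201),(204,227),(240,247),(236,215),(220,228),(304,214),(300,187),(378,262),(110,240)]: print(u,v,w[v,u].round(4))
g=dict(np.load('pics/side.npz')); cv2.imwrite('pics/side0.png',g['image'][...,::-1])
E
```

```text
240 240 [0.4753 0.3932 0.0131]
262 201 [0.5874 0.3908 0.0266]
287 196 [0.6376 0.3471 0.0135]
199 201 [0.518  0.5184 0.0376]
204 227 [0.4797 0.4871 0.0025]
240 247 [0.4547 0.3828 0.0202]
236 215 [0.5143 0.4214 0.0411]
220 228 [ 0.4954  0.4546 -0.0022]
304 214 [0.5929 0.2889 0.0251]
300 187 [ 0.6949  0.3332 -0.0042]
378 262 [0.4775 0.1153 0.1079]
110 240 [0.2251 0.4398 0.3089]
```

View pics/crop1.png

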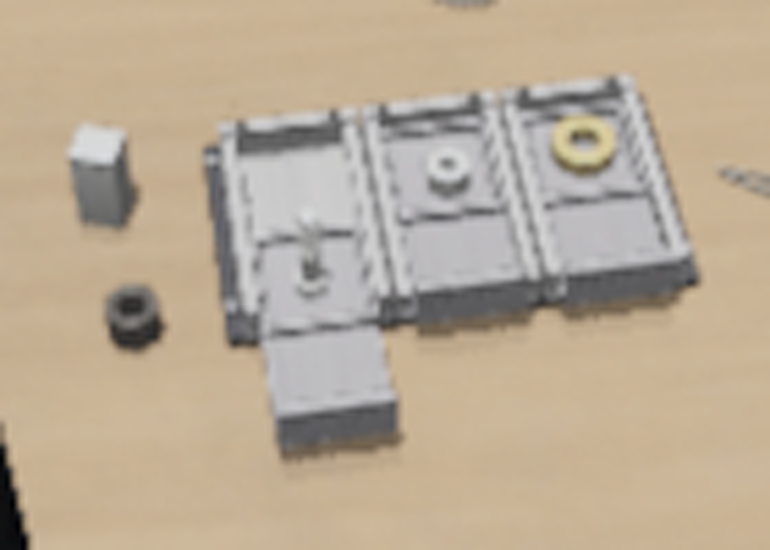

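View pics/side0.png

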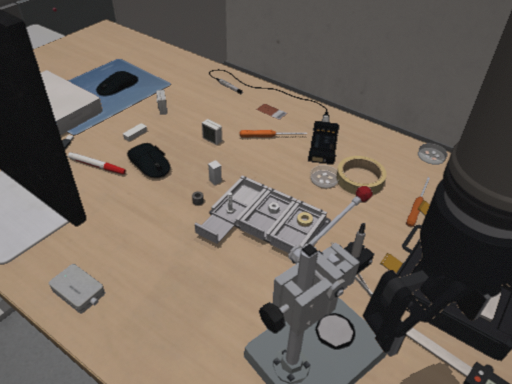

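The crop shows the lip top edges: bolt from (277,413) to (395,400), nut from (412,290) to (535,278), and bushing from (565,270) to (680,258). The side view confirms the layout: the bolt tray is out at (215,230), and the stand with a red-balled lever, tip at (364,193), rises between the robot and the bushing bay.

```bash
cat >> h.py <<'E'
def ray(f,u,v,z):
    T=np.linalg.inv(f['camera_from_world']); d=T[:3,:3]@[(u-f['cx'])/f['fx'],-(v-f['cy'])/f['fy'],-1]; o=T[:3,3]
    return o+d*(z-o[2])/d[2]
E
python3 - <<'E'
from h import *
f=dict(np.load('pics/scene.npz'));g=dict(np.load('pics/side.npz'))
for n,p in dict(bolt=[(277,413),(395,400)],nut=[(412,290),(535,278)],bush=[(565,270),(680,258)]).items():
    q=[ray(f,a/5.5+180-.4,b/5.5+170-.4,.037) for a,b in p]; d=q[0]-q[1]
    print(n,[x[:2].round(4) for x in q],'mid',((q[0]+q[1])/2)[:2].round(4),np.hypot(*d[:2]).round(4),np.degrees(np.arctan2(d[1],d[0])).round(1))
W=np.concatenate([pts(f).reshape(-1,3),pts(g).reshape(-1,3)])
W=W[np.isfinite(W).all(1)]
# height map cm, 4cm cells; rows x, cols y
xs=np.arange(.24,.84,.04); ys=np.arange(.64,-.16,-.04)
print('      '+' '.join(f'{y*100:3.0f}' for y in ys))
for x in xs:
    print(f'{x:.2f} ',' '.join((lambda m:f'{W[m,2].max()*100:3.0f}' if m.any() else '  .')((abs(W[:,0]-x)<.02)&(abs(W[:,1]-y)<.02)) for y in ys))
E
```

```text
bolt [array([0.4411, 0.3989]), array([0.4652, 0.3608])] mid [0.4532 0.3799] 0.0451 122.3
nut [array([0.5158, 0.3771]), array([0.5419, 0.335 ])] mid [0.5289 0.356 ] 0.0495 121.8
bush [array([0.5507, 0.3256]), array([0.5759, 0.2858])] mid [0.5633 0.3057] 0.0471 122.3
       64  60  56  52  48  44  40  36  32  28  24  20  16  12   8   4  -0  -4  -8 -12
0.24    .   .   1   1  42  43  43  42   2   0   0   0   .   .   .   .   .   .   .   .
0.28    0   0   0   0   0   0  43  42   2   0   0   0   0   0  -0   .   .   .   .   .
0.32    2   0   0   0   0   0   0   0   0   0   0   0   0   0   0   0   .   .   .   .
0.36    2   1   0   0   0   0   0   0   0   0   0   0   0   0   0   0   0  -0   .   .
0.40    4   3   1   0   0   0   0   0   0   0   0   0   0   0   0   0   0   0   0  -0
0.44    4   3   1   0   0   0   4   4   0   0   0   0   3  22  22   2   0   0   6   0
0.48    0   0   0   0   2   3   2   4   0   0   0   1  21  27  22   3  35   6   6   5
0.52    0   0   0   5   3   6   6   4   0   0   0   2  23  22  22  53  53  45   7   7
0.56    5   0   0   1   3   3   3   4   4   4   0   3  24  25   3  40  34  38   7   7
0.60    4   0   0   0   3   3   3   3   3   3   0  25  26  20   3   0  31   0   0  -0
0.64    2   0   0   0   0   3   3   3   3   1   1   1   1  -0   0   0  30   0  -0  -0
0.68    2   2   0   0   0   0   0   3   3   0   1   3   5   5   1   1   1   0   0  -0
0.72    1   1   0   2   2   1   1   0   0   0   0   5   5   5   5   5   1   1   1   .
0.76    0   1   3   3   3   3   3   2   0   0   3   5   4   4   4   5  13  15   1   .
0.80    0   2   3   3   3   3   3   3   0   2   4   4   4   4   4   5  19  22   .   .
```

```bash
python3 - <<'E'
from h import *
f=dict(np.load('pics/scene.npz'));g=dict(np.load('pics/side.npz'))
W=np.concatenate([pts(f).reshape(-1,3),pts(g).reshape(-1,3)]);W=W[np.isfinite(W).all(1)]
m=(W[:,2]>.2)&(W[:,0]<.4)&(W[:,1]>.2);M=W[m]
a=np.arctan2(.3585,.419);d=-M[:,0]*np.sin(a)+M[:,1]*np.cos(a);rr=M[:,0]*np.cos(a)+M[:,1]*np.sin(a)
i=np.argsort(d)[::len(d)//12 or 1];print(np.c_[M[i],d[i],rr[i]].round(3)); print(M.max(0),M.min(0))
E
python3 -m creep '[[[0,0,0.1],[0,0,0],1],[[0,0,0.3],[0,0,0],1],[[0,0,0.5],[0,0,0],1],[[0,0,0.7],[0,0,0],1],[[0,0,0.7],[0,0,0],1]]'
```

```text
[[0.277 0.378 0.349 0.107 0.456]
 [0.276 0.384 0.423 0.112 0.459]
 [0.257 0.379 0.354 0.121 0.442]
 [0.264 0.404 0.423 0.135 0.463]
 [0.244 0.407 0.405 0.151 0.449]
 [0.235 0.422 0.353 0.167 0.453]
 [0.227 0.438 0.303 0.185 0.457]
 [0.222 0.459 0.423 0.204 0.467]
 [0.208 0.472 0.409 0.224 0.465]
 [0.198 0.492 0.302 0.245 0.47 ]
 [0.187 0.511 0.378 0.267 0.474]
 [0.171 0.541 0.276 0.3   0.482]
 [0.1   0.542 0.218 0.347 0.429]]
[0.27913504 0.56656267 0.42517773] [0.09887658 0.37169274 0.20001303]
time: 0.57
position: [0.5531, 0.0001, 0.3803]
eef_rot: [0.006, 0.707, 0.707, 0.006]
force: [0.4, 0.6, 1.0]
opening: 0.0257
finger_force: 0.0
```

```bash
python3 -m creep '[[[-0.03,0.1,0],[0,0,0.015],1],[[-0.08,0.25,0],[0,0,0.04],1],[[-0.14,0.42,0],[0,0,0.065],1],[[-0.2,0.6,0],[0,0,0.1],1],[[-0.26,0.78,0],[0,0,0.125],1],[[-0.3,0.9,0],[0,0,0.14],1],[[-0.3,0.9,0],[0,0,0.14],1]]'
python3 -m creep '[[[-0.03,0.1,0],[0,0,0.015],1],[[-0.08,0.25,0],[0,0,0.04],1],[[-0.16,0.42,0],[0,0,0.065],1],[[-0.24,0.6,0],[0,0,0.1],1],[[-0.3,0.78,0],[0,0,0.125],1],[[-0.35,0.89,0],[0,0,0.141],1],[[-0.35,0.89,0],[0,0,0.141],1],[[-0.35,0.89,0],[0,0,0.141],1]]'
python3 - <<'E'
from h import *
f=grab("wrist"); cv2.imwrite('pics/w1.png',f['image'][...,::-1])
s=r.get_state();print(s['time'],s['position'],s['eef_rot'],s['qpos'],s['force'],s['opening'])
E
```

```text
time: 1.15
position: [0.4864, 0.1883, 0.371]
eef_rot: [-0.003, 0.596, 0.803, 0.001]
force: [-0.2, 0.6, -0.2]
opening: 0.0
finger_force: 0.0
time: 1.82
position: [0.4191, 0.3591, 0.3706]
eef_rot: [-0.0, 0.482, 0.876, -0.001]
force: [0.4, -0.3, -0.3]
opening: 0.0001
finger_force: 0.0
1.8667 [0.42045808 0.35736792 0.37076859] [ 4.20088499e-04  4.83501297e-01  8.75343226e-01 -7.45941671e-04] [-0.54386971  0.30387941 -0.27557235  1.19459036  0.08299614  1.65487397
 -0.23902513] [ 0.63443233 -0.31943026  0.15792895] 0.00011318910774106527
```

View pics/w1.png

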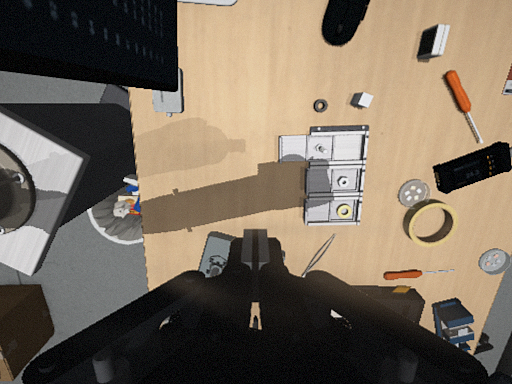

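The wrist view shows the row aligned with the image. The bolt tray is drawn out with its lip near x≈279, rows 135–162, and the nut and bushing lips are near x≈306. Next I'll refine these from depth.

```bash
python3 - <<'E'
from h import *
f=dict(np.load('pics/wrist.npz'));w=pts(f)
# edges by gray gradient
sub=cv2.cvtColor(f['image'],cv2.COLOR_RGB2GRAY)
for v in(140,148,156,172,180,188,204,212,218): print(v,sub[v,272:318:1].tolist()[::1], (w[v,276:316:4,2]*1000).round().tolist())
for n,u,v in[('bolt L',279,136),('bolt R',279,161),('nut',306,168),('nut',306,193),('bush',306,199),('bush',306,222),('block',365,97),('sleeve',321,103)]: print(n,ray(f,u,v,.037)[:2].round(4))
E
```

```text
140 [199, 199, 186, 177, 182, 187, 108, 132, 225, 173, 195, 232, 224, 227, 224, 228, 224, 226, 227, 226, 225, 226, 223, 227, 227, 228, 226, 227, 226, 227, 229, 226, 227, 224, 125, 186, 203, 213, 228, 226, 225, 225, 222, 226, 227, 225] [-0.0, 38.0, 17.0, 16.0, 15.0, 16.0, 15.0, 16.0, 13.0, 16.0]
148 [196, 201, 188, 177, 184, 186, 107, 132, 221, 171, 197, 234, 228, 223, 226, 226, 225, 223, 224, 225, 223, 224, 225, 226, 224, 225, 226, 228, 227, 225, 224, 226, 229, 200, 140, 169, 219, 225, 224, 225, 221, 202, 199, 176, 168, 217] [-2.0, 38.0, 15.0, 14.0, 15.0, 16.0, 14.0, 16.0, 15.0, 15.0]
156 [197, 197, 186, 179, 182, 188, 110, 132, 222, 178, 146, 165, 133, 121, 123, 127, 120, 124, 127, 125, 129, 127, 128, 124, 130, 124, 124, 120, 129, 147, 182, 211, 223, 173, 186, 201, 209, 223, 230, 187, 152, 188, 215, 220, 216, 220] [0.0, 37.0, 15.0, 15.0, 15.0, 15.0, 14.0, 16.0, 15.0, 16.0]
172 [107, 105, 104, 110, 112, 106, 110, 113, 112, 114, 111, 109, 114, 110, 112, 114, 111, 112, 110, 115, 114, 107, 111, 110, 110, 108, 109, 104, 96, 89, 89, 95, 76, 46, 45, 101, 108, 116, 124, 125, 122, 121, 127, 
[... 980 characters left out ...]
, 197, 191, 190, 190, 190, 191, 193, 195, 192, 196, 190, 192, 186, 189, 194, 190, 188, 179, 172, 178, 167, 91, 28, 151, 194, 172, 185, 202, 195, 198, 200, 198, 199, 196, 196, 197] [-1.0, -0.0, 1.0, 1.0, 1.0, 1.0, -1.0, 31.0, 15.0, 16.0]
218 [190, 191, 190, 192, 191, 190, 188, 191, 189, 189, 190, 191, 183, 190, 188, 189, 193, 191, 190, 197, 191, 188, 188, 184, 192, 192, 188, 188, 192, 196, 162, 83, 45, 165, 198, 198, 198, 193, 198, 199, 200, 195, 198, 200, 197, 200] [2.0, -0.0, -1.0, 1.0, -0.0, 1.0, -1.0, 34.0, 16.0, 15.0]
bolt L [0.4408 0.4014]
bolt R [0.4658 0.3645]
nut [0.5144 0.3801]
nut [0.5425 0.3412]
bush [0.5495 0.3315]
bush [0.5773 0.2929]
block [0.5262 0.5322]
sleeve [0.4698 0.485 ]
```

```bash
python3 -m creep '[[[0,0,-0.1],[0,0,0],1],[[0,0,-0.3],[0,0,0],1],[[0,0,-0.5],[0,0,0],1],[[0,0,-0.7],[0,0,0],1],[[0,0,-0.9],[0,0,0],1],[[0,0,-1],[0,0,0],1]]'
python3 -m creep '[[[0,0,-0.15],[0,0,0],1],[[0,0,-0.3],[0,0,0],1],[[0,0,-0.45],[0,0,0],1],[[0,0,-0.58],[0,0,0],1],[[0,0,-0.66],[0,0,0],1],[[0,0,-0.71],[0,0,0],1],[[0,0,-0.74],[0,0,0],1],[[0,0,-0.74],[0,0,0],1],[[0,0,-0.74],[0,0,0],1]]'
python3 - <<'E'
from h import *
s=r.get_state();print(s['time'],s['position'],s['eef_rot'],s['force'])
for n in("scene","wrist"): grab(n)
a=np.load('pics/scene.npz')['image'][170:270,180:320,::-1];a=cv2.resize(a,None,fx=4,fy=4)
b=np.load('pics/wrist.npz')['image'][...,::-1];b=cv2.resize(b,None,fx=.78,fy=.78)
c=np.zeros((400,800,3),np.uint8);c[:,:]=0;c=np.zeros((400,960,3),np.uint8);c[:,:560]=a;c[:300,560:960]=b[:300,:399] if b.shape[1]>=400 else 0
c[:300,560:560+min(399,b.shape[1])]=b[:300,:399];c=cv2.resize(c,(800,333));cv2.imwrite('pics/d1.png',c)
E
```

```text
time: 2.37
position: [0.4195, 0.3528, 0.1661]
eef_rot: [-0.001, 0.485, 0.874, -0.004]
force: [-0.7, -0.8, -0.8]
opening: 0.0001
finger_force: 0.0
time: 3.12
position: [0.4212, 0.3579, 0.0241]
eef_rot: [0.001, 0.484, 0.875, 0.001]
force: [-0.7, 0.5, 0.7]
opening: 0.0002
finger_force: 0.0
3.1167 [0.42117125 0.35793251 0.02413955] [5.03174836e-04 4.83816552e-01 8.75169023e-01 6.86385538e-04] [-0.72226868  0.53341019  0.69386254]
```

View pics/d1.png

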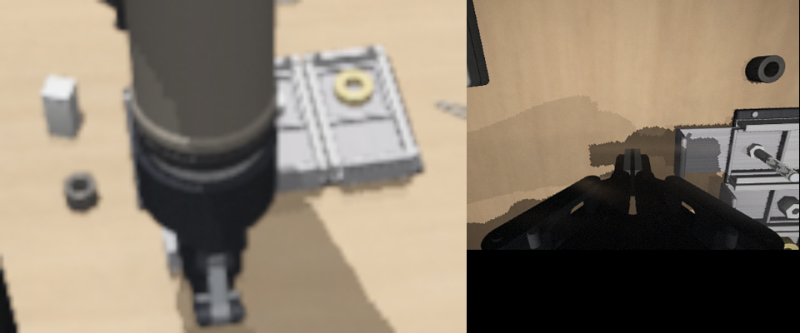

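The fingertip stands in front of the bolt tray's lip: in the right half, the tip is at about (630,155) and the lip edge at x≈675, with a free gap between them. The bolt is upright at (770,158). I'll push slowly along the tray axis.

```bash
python3 -m creep '[[[0.008,0.005,0],[0,0,0],1],[[0.021,0.013,0],[0,0,0],1],[[0.034,0.021,0],[0,0,0],1],[[0.044,0.028,0],[0,0,0],1],[[0.053,0.033,0],[0,0,0],1],[[0.061,0.038,0],[0,0,0],1],[[0.068,0.043,0],[0,0,0],1],[[0.076,0.048,0],[0,0,0],1],[[0.085,0.053,0],[0,0,0],1],[[0.093,0.059,0],[0,0,0],1]]'
python3 -m creep '[[[0.008,0.005,0],[0,0,0],1],[[0.017,0.011,0],[0,0,0],1],[[0.025,0.016,0],[0,0,0],1],[[0.034,0.021,0],[0,0,0],1],[[0.042,0.027,0],[0,0,0],1],[[0.051,0.032,0],[0,0,0],1],[[0.059,0.037,0],[0,0,0],1],[[0.068,0.043,0],[0,0,0],1],[[0.076,0.048,0],[0,0,0],1],[[0.085,0.053,0],[0,0,0],1]]'
```

```text
time: 4.05
position: [0.4388, 0.3699, 0.0233]
eef_rot: [0.0, 0.483, 0.875, -0.0]
force: [-0.3, 0.6, -0.2]
opening: -0.0001
finger_force: 0.0
time: 4.88
position: [0.4553, 0.3808, 0.0232]
eef_rot: [-0.0, 0.483, 0.876, -0.0]
force: [-2.4, -0.9, 1.3]
opening: 0.0002
finger_force: 1.1
```

```bash
python3 -m creep '[[[0.008,0.005,0],[0,0,0],1],[[0.017,0.011,0],[0,0,0],1],[[0.025,0.016,0],[0,0,0],1],[[0.034,0.021,0],[0,0,0],1],[[0.042,0.027,0],[0,0,0],1],[[0.051,0.032,0],[0,0,0],1],[[0.059,0.037,0],[0,0,0],1],[[0.068,0.043,0],[0,0,0],1],[[0.076,0.048,0],[0,0,0],1],[[0.085,0.053,0],[0,0,0],1]]'
python3 -m creep '[[[0.006,0.004,0],[0,0,0],1],[[0.013,0.008,0],[0,0,0],1],[[0.019,0.012,0],[0,0,0],1],[[0.025,0.016,0],[0,0,0],1],[[0.03,0.019,0],[0,0,0],1],[[0.034,0.021,0],[0,0,0],1]]'
```

```text
time: 5.72
position: [0.4727, 0.3911, 0.0232]
eef_rot: [-0.0, 0.483, 0.875, -0.0]
force: [-2.2, -0.1, 0.8]
opening: -0.0001
finger_force: 1.1
time: 6.22
position: [0.4795, 0.3953, 0.0232]
eef_rot: [0.0, 0.483, 0.875, -0.0]
force: [-2.0, 0.5, 0.2]
opening: -0.0002
finger_force: 1.0
```

Now 1 mm per row, watching the force.

```bash
python3 -m creep '[[[0.004,0.003,0],[0,0,0],1],[[0.008,0.005,0],[0,0,0],1],[[0.013,0.008,0],[0,0,0],1],[[0.017,0.011,0],[0,0,0],1]]'; python3 -m creep '[[[0.004,0.003,0],[0,0,0],1],[[0.008,0.005,0],[0,0,0],1],[[0.013,0.008,0],[0,0,0],1]]'
```

```text
time: 6.55
position: [0.4829, 0.3974, 0.0233]
eef_rot: [0.0, 0.483, 0.875, -0.0]
force: [-2.9, 0.4, -0.6]
opening: 0.0001
finger_force: 1.0
time: 6.8
position: [0.4854, 0.3991, 0.0233]
eef_rot: [-0.0, 0.483, 0.875, -0.0]
force: [-2.5, -0.2, -0.1]
opening: -0.0003
finger_force: 1.0
```

```bash
python3 -m creep '[[[0.004,0.003,0],[0,0,0],1],[[0.008,0.005,0],[0,0,0],1],[[0.013,0.008,0],[0,0,0],1]]'; python3 -m creep '[[[0.004,0.003,0],[0,0,0],1],[[0.008,0.005,0],[0,0,0],1]]'
```

```text
time: 7.05
position: [0.4871, 0.4002, 0.0232]
eef_rot: [-0.001, 0.483, 0.876, -0.001]
force: [-6.0, -2.8, 2.4]
opening: 0.0001
finger_force: 3.0
time: 7.22
position: [0.4872, 0.4003, 0.0231]
eef_rot: [-0.001, 0.483, 0.876, -0.003]
force: [-7.5, -3.6, 5.4]
opening: -0.0
finger_force: 4.6
```

The force rose to about 8 N, so the tray is at its stop. I'll back off, rise, and check.

```bash
python3 -m creep '[[[-0.008,-0.005,0],[0,0,0],1],[[-0.02,-0.013,0],[0,0,0],1],[[-0.05,-0.032,0],[0,0,0],1],[[-0.085,-0.053,0],[0,0,0],1],[[-0.106,-0.067,0],[0,0,0],1],[[-0.106,-0.067,0.1],[0,0,0],1],[[-0.106,-0.067,0.3],[0,0,0],1],[[-0.106,-0.067,0.5],[0,0,0],1],[[-0.106,-0.067,0.65],[0,0,0],1],[[-0.106,-0.067,0.65],[0,0,0],1]]'
python3 -m creep '[[[0.05,-0.03,0],[0,0,0],1],[[0.15,-0.09,0],[0,0,0],1],[[0.28,-0.16,0],[0,0,0],1],[[0.4,-0.24,0],[0,0,0],1],[[0.5,-0.3,0],[0,0,0],1],[[0.56,-0.335,0],[0,0,0],1],[[0.585,-0.345,0],[0,0,0],1],[[0.585,-0.345,0],[0,0,0],1],[[0.585,-0.345,0],[0,0,0],1]]'
python3 - <<'E'
from h import *
s=r.get_state();print(s['time'],s['position'],s['eef_rot'],s['force'])
f=grab("wrist");cv2.imwrite('pics/w2.png',f['image'][...,::-1])
E
```

```text
time: 8.05
position: [0.4731, 0.3917, 0.1622]
eef_rot: [0.003, 0.484, 0.875, 0.008]
force: [0.8, 0.1, 0.6]
opening: -0.0001
finger_force: 0.0
time: 8.8
position: [0.584, 0.3203, 0.1525]
eef_rot: [-0.001, 0.483, 0.876, -0.0]
force: [-0.2, 0.2, -0.4]
opening: -0.0001
finger_force: 0.0
8.8 [0.58404988 0.32033916 0.1525497 ] [-1.14594110e-03  4.82630944e-01  8.75823042e-01 -2.38657314e-04] [-0.22825599  0.22422257 -0.36691304]
```

View pics/w2.png

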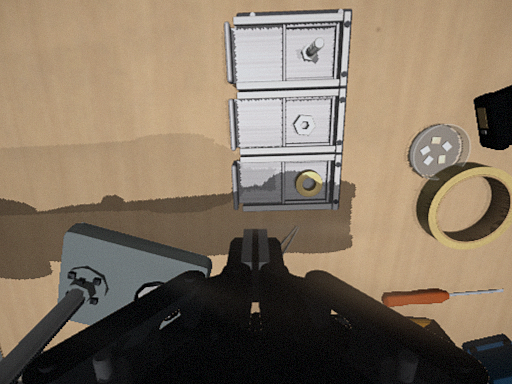

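The bolt is upright at (313,48) and its tray is home, with its lip in line with the other two (x≈229, 232, 236). The bushing lip runs along x≈236, rows 162–208, and its gap ends at x≈274.

```bash
python3 - <<'E'
from h import *
f=dict(np.load('pics/wrist.npz'));w=pts(f)
g=cv2.cvtColor(f['image'],cv2.COLOR_RGB2GRAY)
e=np.array([.846,.533]);n=np.array([-.533,.846]);t=r.get_state()['position'][:2]
for name,vs in dict(bolt=(45,60),nut=(120,130),bush=(178,190,200)).items():
  for v in vs:
    q=w[v,220:300]; m=np.where((q[:,2]>.033)&(q[:,2]<.042)&(np.arange(80)<35))[0]
    print(name,v,m[[0,-1]]+220 if len(m) else None,[(e@(q[k,:2]-t)*1000).round(1) for k in (m[[0,-1]] if len(m) else [])], 'lat',(n@(q[20,:2]-t)*1000).round(1))
# lateral extents of bushing lip
for u in (236,238,240):
  print(u,[(v,int(w[v,u,2]*1000),int(1000*(n@(w[v,u,:2]-t)))) for v in range(150,216,4)])
E
```

```text
bolt 45 [225 230] [np.float64(-27.0), np.float64(-22.8)] lat 130.3
bolt 60 [226 230] [np.float64(-26.4), np.float64(-23.0)] lat 117.6
nut 120 [229 233] [np.float64(-25.3), np.float64(-21.5)] lat 62.4
nut 130 [230 234] [np.float64(-24.6), np.float64(-20.7)] lat 52.6
bush 178 [232 236] [np.float64(-23.6), np.float64(-19.8)] lat 1.6
bush 190 [232 236] [np.float64(-24.1), np.float64(-20.0)] lat -12.1
bush 200 [233 237] [np.float64(-23.3), np.float64(-19.2)] lat -23.8
236 [(150, 1, 29), (154, 0, 25), (158, 0, 20), (162, 19, 20), (166, 21, 16), (170, 25, 13), (174, 27, 9), (178, 35, 7), (182, 35, 3), (186, 35, -1), (190, 36, -5), (194, 37, -9), (198, 36, -13), (202, 37, -17), (206, 37, -21), (210, 0, -42), (214, 0, -46)]
238 [(150, 0, 29), (154, 2, 25), (158, 0, 20), (162, 15, 19), (166, 15, 14), (170, 15, 10), (174, 14, 5), (178, 15, 1), (182, 14, -3), (186, 14, -7), (190, 14, -12), (194, 15, -16), (198, 18, -20), (202, 21, -23), (206, 0, -36), (210, -1, -42), (214, 0, -46)]
240 [(150, 25, 33), (154, 25, 29), (158, 25, 25), (162, 25, 21), (166, 14, 14), (170, 15, 10), (174, 15, 6), (178, 15, 1), (182, 15, -2), (186, 15, -7), (190, 15, -12), (194, 14, -16), (198, 15, -21), (202, 15, -25), (206, 0, -36), (210, 0, -42), (214, 0, -47)]
```

Alignment is good: the TCP is 21.6 mm behind the bushing lip and laterally within 2 mm. Descending into the gap.

```bash
python3 -m creep '[[[0,0,-0.1],[0,0,0],1],[[0,0,-0.22],[0,0,0],1],[[0,0,-0.34],[0,0,0],1],[[0,0,-0.45],[0,0,0],1],[[0,0,-0.54],[0,0,0],1],[[0,0,-0.6],[0,0,0],1],[[0,0,-0.63],[0,0,0],1],[[0,0,-0.65],[0,0,0],1],[[0,0,-0.65],[0,0,0],1],[[0,0,-0.65],[0,0,0],1]]'
python3 -m creep '[[[-0.004,-0.003,0],[0,0,0],1],[[-0.008,-0.005,0],[0,0,0],1],[[-0.013,-0.008,0],[0,0,0],1],[[-0.017,-0.011,0],[0,0,0],1],[[-0.023,-0.015,0],[0,0,0],1],[[-0.029,-0.019,0],[0,0,0],1],[[-0.036,-0.023,0],[0,0,0],1],[[-0.042,-0.027,0],[0,0,0],1]]'
```

```text
time: 9.68
position: [0.5859, 0.32, 0.0245]
eef_rot: [0.0, 0.483, 0.876, 0.001]
force: [0.4, -0.7, 0.2]
opening: 0.0
finger_force: 0.0
time: 10.35
position: [0.5777, 0.3141, 0.0237]
eef_rot: [0.001, 0.483, 0.875, 0.001]
force: [1.6, 0.3, 0.4]
opening: -0.0
finger_force: 1.0
```

```bash
R='x'; python3 -m creep '[[[-0.006,-0.004,0],[0,0,0],1],[[-0.014,-0.009,0],[0,0,0],1],[[-0.022,-0.014,0],[0,0,0],1],[[-0.03,-0.02,0],[0,0,0],1],[[-0.039,-0.025,0],[0,0,0],1],[[-0.047,-0.031,0],[0,0,0],1],[[-0.056,-0.036,0],[0,0,0],1],[[-0.064,-0.042,0],[0,0,0],1],[[-0.073,-0.047,0],[0,0,0],1],[[-0.081,-0.053,0],[0,0,0],1]]'
python3 -m creep '[[[-0.008,-0.005,0],[0,0,0],1],[[-0.017,-0.011,0],[0,0,0],1],[[-0.025,-0.016,0],[0,0,0],1],[[-0.034,-0.022,0],[0,0,0],1],[[-0.042,-0.027,0],[0,0,0],1],[[-0.05,-0.033,0],[0,0,0],1],[[-0.059,-0.038,0],[0,0,0],1],[[-0.067,-0.044,0],[0,0,0],1],[[-0.075,-0.049,0],[0,0,0],1],[[-0.084,-0.054,0],[0,0,0],1]]'
```

```text
time: 11.18
position: [0.5609, 0.303, 0.0235]
eef_rot: [0.0, 0.483, 0.875, 0.0]
force: [2.4, 0.7, 2.9]
opening: 0.0004
finger_force: 1.2
time: 12.02
position: [0.5439, 0.2921, 0.0232]
eef_rot: [0.0, 0.483, 0.875, -0.0]
force: [2.3, 1.4, 2.3]
opening: 0.0002
finger_force: 1.1
```

```bash
python3 -m creep '[[[-0.008,-0.005,0],[0,0,0],1],[[-0.017,-0.011,0],[0,0,0],1],[[-0.025,-0.016,0],[0,0,0],1],[[-0.034,-0.022,0],[0,0,0],1],[[-0.042,-0.027,0],[0,0,0],1],[[-0.05,-0.033,0],[0,0,0],1],[[-0.055,-0.036,0],[0,0,0],1],[[-0.06,-0.039,0],[0,0,0],1]]'
python3 -m creep '[[[-0.004,-0.003,0],[0,0,0],1],[[-0.008,-0.005,0],[0,0,0],1],[[-0.013,-0.008,0],[0,0,0],1],[[-0.017,-0.011,0],[0,0,0],1]]'
```

```text
time: 12.68
position: [0.5318, 0.2844, 0.0232]
eef_rot: [-0.0, 0.483, 0.875, -0.0]
force: [2.3, -1.2, 0.8]
opening: -0.0004
finger_force: 1.0
time: 13.02
position: [0.531, 0.2841, 0.0238]
eef_rot: [0.001, 0.483, 0.875, 0.003]
force: [8.2, 3.0, -2.8]
opening: 0.0001
finger_force: 3.4
```

```bash
python3 -m creep '[[[-0.004,-0.003,0],[0,0,0],1],[[-0.008,-0.005,0],[0,0,0],1],[[-0.013,-0.008,0],[0,0,0],1]]'
```

```text
time: 13.27
position: [0.5306, 0.2841, 0.0245]
eef_rot: [0.003, 0.483, 0.876, 0.006]
force: [10.5, 5.7, -4.0]
opening: -0.0002
finger_force: 4.9
```

The stop is reached at about 12 N. I'll unload, centre in the gap, lift out, and look.

```bash
python3 -m creep '[[[0.008,0.005,0],[0,0,0],1],[[0.017,0.011,0],[0,0,0],1],[[0.03,0.02,0],[0,0,0],1],[[0.042,0.028,0],[0,0,0],1],[[0.052,0.034,0],[0,0,0],1],[[0.052,0.034,0],[0,0,0],1],[[0.052,0.034,0],[0,0,0],1]]'
python3 -m creep '[[[0,0,0.04],[0,0,0],1],[[0,0,0.12],[0,0,0],1],[[0,0,0.25],[0,0,0],1],[[0,0,0.4],[0,0,0],1],[[0,0,0.6],[0,0,0],1],[[0,0,0.75],[0,0,0],1],[[0,0,0.85],[0,0,0],1],[[0,0,0.85],[0,0,0],1],[[0,0,0.85],[0,0,0],1]]'
python3 - <<'E'
from h import *
s=r.get_state();print(s['time'],s['position'],s['force'])
f=grab("wrist");cv2.imwrite('pics/w3.png',f['image'][...,::-1])
w=pts(f);e=np.array([.836,.548]);n=np.array([-.548,.836]);m=(w[...,2]>.033)&(w[...,2]<.041)&(np.hypot(w[...,0]-.53,w[...,1]-.34)<.16)
P=w[m][:,:2];a,b=P@e*1000,P@n*1000
L0=np.array([.5655,.3086])  # bushing lip at home
for k,name in enumerate(('bush','nut','bolt')):
    q=(abs(b-n@L0*1000-62*k)<18)&(a<e@L0*1000+10); print(name,q.sum(),'travel',(e@L0*1000-np.median(a[q])).round(1) if q.any() else None)
E
```

```text
time: 13.85
position: [0.5354, 0.2875, 0.0227]
eef_rot: [-0.001, 0.483, 0.876, -0.001]
force: [0.6, -0.1, 0.5]
opening: -0.0
finger_force: 0.0
time: 14.6
position: [0.5369, 0.2881, 0.1954]
eef_rot: [0.001, 0.483, 0.875, 0.002]
force: [-0.3, 0.2, 0.5]
opening: -0.0001
finger_force: 0.0
14.6 [0.53693808 0.28811252 0.19544075] [-0.27051953  0.21296652  0.48590728]
bush 133 travel 58.9
nut 170 travel 0.4
bolt 195 travel 1.6
```

View pics/w3.png

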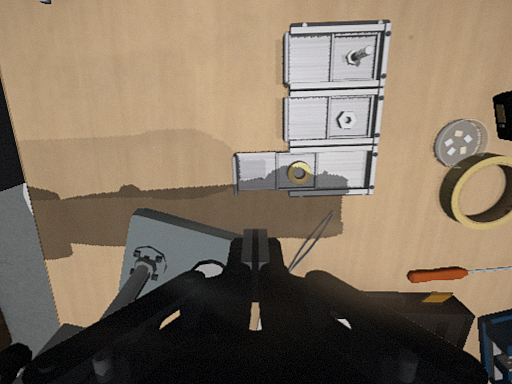

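The bolt tray is home with the bolt upright at (360,55). The nut tray is shut. The bushing tray is fully out with its lip at x≈236, and the ring is flat in its pocket at (299,173). The arm is clear of everything.

```bash
python3 -c "
from workcell import r
print(r.close_job())"
```

```text
the job is handed in; nothing more can be done
None
```

The bolt's tray is pushed home to its stop and the bushing's tray was then drawn out to its stop; the nut's tray is still shut, all three samples are in place with the bolt upright, and the job was handed in at about 15 s of the 45 s allowed.

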